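# Equal gaps between vial racks with a spacer block

### The job

Set equal gaps in the drying tray with the yellow spacer block (not the narrower blue one): push it straight down, sloping face towards the open end of the tray, between the fixed stop and the orange-capped rack until its foot meets the tray and the gap is as wide as the spacer. Then lift it out and push it fully down between the two racks in the same way, without shoving the first rack back. Let go and leave the spacer standing there, both racks flat in the tray.

Things in the scene. Friction and masses are not known exactly. Their poses are not given: they have to be found in the camera images.
- tray: Fixed aluminium tray on feet, 92 mm wide (x), 224 long (y), guide lips (to z = 38 mm) on both long sides, grey fixed stop (70 mm wide, top at z = 89 mm) at its right end. Origin: on the bench, mid-width, below the stop's working face. +y runs along the row from the stop to the open end (y = 210 mm), z up. Racks stand on its plate, top at z = 26 mm.
- rack_1: White slippery vial rack with six orange caps, next to the stop: 70 mm (x, 8 mm play between the lips), 50 mm (y, along the row), 60 mm high, 65 with caps; 0.3 kg; slides easily. Origin: centre of its underside, axes as the tray's. Gap to the stop = its y in the tray less 25 mm, 23 to 28 mm at the start.
- rack_2: The same rack with six green caps, beyond rack_1. Origin: centre of its underside. Gap between the racks = distance of their origins less 50 mm, 44 to 48 mm at the start; it shrinks as rack_1 is pushed along.
- yellow_spacer: Yellow block, 42 mm wide (y), 40 long (x), 70 high, 0.12 kg. Upright straight face at y = -21 mm; foot y = -21 to -11 mm at z = 0; the other face slopes out from the foot to y = +21 mm at z = 52 mm, upright above. Origin: foot height, mid-length, mid of the 42 mm. Fully down its origin is 26 mm above the tray's; that takes a few newtons.
- spacer_grip (a point): Point in the black grip on the yellow spacer, 98 mm above its origin: grip 16 mm (y) by 26 mm (x), from z = 69 to 115 mm over the origin. Starts upright in one of two shoes, 47 mm apart front to back, of a grey stand (blue 28 mm spacer in the other); lift straight up. Its straight face looks right, as in use. Keep clear of paper holder, stirrer and pipettes.
Mind the look-alikes: they are no part of the job. There is more than one size of the yellow_spacer; the job needs the larger.

How it is judged:
By the outcome, as a careful person would: the job done as asked, in the order asked, and still so for the second after the job is handed in, with the robot touching nothing.
It also fails if it takes over 45 s, if anything falls off the work surface, if the arm or the gripper's body presses on something with over 40 N, if the wrist force passes 120 N, or if a joint passes its speed limit or range.

### The arm

A 6-joint arm with a two-finger parallel gripper is mounted at the origin on a cart in front of the work surface, level with it; the furniture and walls round the work are solid. World frame = base frame: x ahead of the robot, y to its left, z up, the work surface at z = 0. Lengths are in m, angles in degrees, forces in N, time in s.
With the tool pointing down it reaches from about 0.4 to 0.825 m from the base axis. Payload 7 kg.
Tool frame: the origin (TCP) lies midway between the tips of the shut fingers; the grasp point (between the pads) lies 19 mm behind it; z points along the fingers, y is the line along which they close (so a half turn about z gives the same grasp; the last joint's range is limited). The gripper opens to 88 mm and grips with 3 to 60 N. Pads are 19 mm wide; open, the fingers measure 130 mm over their backs; the gripper's body (78 mm by 193 mm) begins 47 mm behind the grasp point.
Start: joints at [-53.337, 20.546, 0.682, 0, -70.136, -16.507], TCP at [0.233, -0.634, 0.227] pointing down, gripper open.
Joint ranges: [-176.03, 176.03], [-82.01, 121.73], [-58.28, 71.71], [-173.87, 95.51], [-174.79, -0.11], [-173.66, 173.66]. Speed limits (degrees/s): [136.94, 136.94, 172.46, 180, 180, 180].

### API

Orientations are given as [roll, pitch, yaw] about the fixed x, y, z axes, in that order (R = Rz(yaw) Ry(pitch) Rx(roll)).
In Python, from plant import r gives the robot as it stands.
- The arm moves only by the tool carry_out, never from a script. Its argument "deltas" is a list of rows, each a list of 3 entries, a list of its own where there are three numbers: the opening, from 0 (shut) to 1 (fully open), then the shift along the tool's x, y, z in mm, then the turn, a rotation vector about the tool's x, y, z in rad. In form: [[gripper, [tx, ty, tz], [rx, ry, rz]], ...]. A call has 1 to 12 rows; each row is the pose to reach, as a shift and turn from the pose commanded when the call began, along the tool's axes at that moment; what a row does not reach only later rows make up. A row lasts 1/10 s, in which the tool goes at most 50 mm and 8.59 degrees, less where a joint would pass 70% of its speed; a pose out of reach is approached as far as the arm can. A call with a gripper value outside its range is refused whole. The fingers move at their own pace and stop on an object; "squeeze" is the grip in N (left out, the last holds). Time passes only in rows, so rows that repeat a pose let the fingers close. It gives the time, the measured TCP pose, the force, the opening and the grip force at its end, in the units of the state.
- r.get_state(): the state, without advancing time (a new reading comes with each control period).
- r.capture(name): name is "side" or "top"; returns (picture, depth): 400x640x3 uint8, red, green, blue; 400x640 float32, m along the optical axis (not along the pixel's ray), 0 where there is no reading.
- r.get_calibration(name): a dict with "fov_y" (degrees; the focal length in pixels is half the picture's height over the tangent of half this angle, whatever the lens; pixels are square), "cx", "cy" (the principal point, pixels), "view" (4x4, takes a point from world to camera coordinates). Camera axes: x right, y down, z forward; pixel columns grow to the right and rows downward; lengths in m; the calibration is good to about 2 mm. A picture is of the moment at which its call begins. get_calibration takes no time and is no camera call.
- r.close_job(): hands the job in; it is judged then, once.
The state is a dict: "time_s": time; "joints": joint angles; "qd": joint speeds; "joint_torque": joint torques, N m; "tcp_pos": TCP position; "eef_rot": TCP orientation; "contact_force": force on the tool from outside, world axes, zero at the start; "moment": the same for the moment, N m; "gripper_width": finger opening in m; "gripper_force": force on a finger pad.
Only numpy, scipy, OpenCV 4.12 (cv2) and the standard library are available. Lean on these libraries where they do the work, as an engineer would, in place of code of your own. Each camera call takes 0.05 s, during which the arm holds its last target. There are 200 camera calls.

## Working session

There is one attempt and no reset: what is moved stays moved. The work goes in short steps, Python scripts to look and compute and a tool call to move; the robot and the scene stay as the last step left them, time stands still between calls to the robot, and variables do not carry over. Pictures are saved under pics/ and viewed, at most 12 in all, crops included, and the job is handed in when it is done.

Besides the shell and the picture viewer there is one more tool, called after "Call:" as a command line: name --argument value ..., lists and objects as JSON in quotes. carry_out: Moves the arm, as the interface text tells. Its arguments: {"type":"object","properties":{"deltas":{"type":"array"},"squeeze":{"type":"number"}},"required":["deltas"]}

```bash
mkdir -p pics; cat > h.py <<'E'
import numpy as np, cv2
from plant import r
def cap(n):
    im,d=r.capture(n); c=r.get_calibration(n)
    f=200/np.tan(np.radians(c["fov_y"])/2); V=np.array(c["view"])
    v,u=np.mgrid[:400,:640]
    P=np.stack([(u-c["cx"])/f*d,(v-c["cy"])/f*d,d,np.ones_like(d)],-1)
    W=(P@np.linalg.inv(V).T)[...,:3]; W[d==0]=np.nan
    return im,W
def save(n,im): cv2.imwrite("pics/"+n,cv2.cvtColor(im,cv2.COLOR_RGB2BGR))
E
python3 - <<'E'
from h import *
for n in("side","top"):
    im,W=cap(n); save(n+"0.png",im); np.savez(n+"0.npz",im=im,W=W)
    c=r.get_calibration(n); print(n,np.round(np.linalg.inv(np.array(c["view"])),3),c["fov_y"],c["cx"],c["cy"])
print(r.get_state())
E
```

```text
side [[-0.968 -0.137  0.211  0.361]
 [-0.252  0.518 -0.818  0.665]
 [ 0.003 -0.844 -0.536  0.583]
 [ 0.     0.     0.     1.   ]] 45.04279816809423 321.951605244867 195.14389029809013
top [[-0.008 -0.996  0.091  0.473]
 [-0.999  0.012  0.039 -0.117]
 [-0.04  -0.09  -0.995  0.952]
 [ 0.     0.     0.     1.   ]] 54.28396861246779 316.11978676121635 195.77130706595392
{'time_s': 0.1, 'joints': array([-5.33388419e+01,  2.05888370e+01,  6.38765632e-01, -1.72655713e-02,
       -7.01354405e+01, -1.65056011e+01]), 'qd': array([-0.0517389 , -0.12219381,  0.05791634,  0.08038338, -0.00378033,
        0.07317515]), 'joint_torque': array([ 4.44035140e-04, -5.84162164e+01,  2.93753707e+01,  7.01552868e+00,
        1.01687363e-02, -7.44219960e-05]), 'tcp_pos': array([ 0.23239242, -0.6332696 ,  0.2256989 ]), 'eef_rot': array([ 1.79913400e+02, -8.73423848e-03, -1.59850315e+02]), 'contact_force': array([-0.49847075, -0.86717746,  0.69767243]), 'moment': array([ 0.01080467, -0.00048722, -0.0240124 ]), 'gripper_force': 0.0, 'gripper_width': 0.08786255442310732}
```

View pics/side0.png

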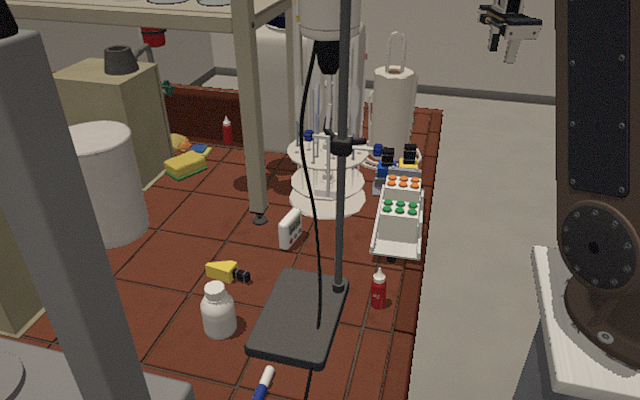

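View pics/top0.png

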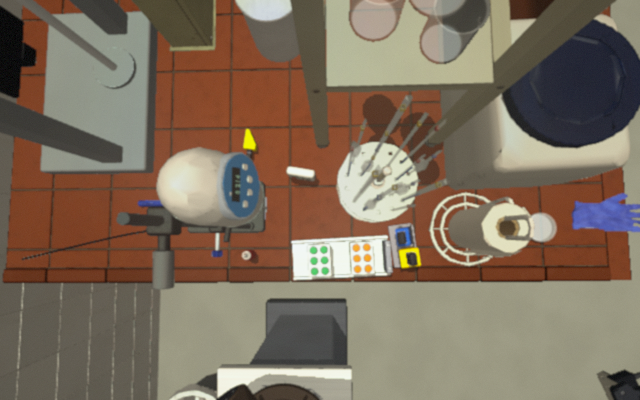

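Candidates for the spacer: the yellow one standing in the grey stand at top (410,258) / side (409,162); the blue one next to it at top (403,237); a yellow block with a black grip lying on the bench at top (250,140) / side (228,272); the yellow sponge at side (185,165). The description, upright in the stand, selects the first. I'll check it in a close crop.

```bash
python3 - <<'E'
from h import *
T=np.load("top0.npz");S=np.load("side0.npz")
a=cv2.resize(T["im"][220:290,280:440],None,fx=5,fy=5,interpolation=cv2.INTER_CUBIC)
b=cv2.resize(S["im"][135:265,350:450],None,fx=1.9*1,fy=1.9,interpolation=cv2.INTER_CUBIC)
o=np.zeros((600,800,3),np.uint8);o[:350]=a;o[352:352+b.shape[0],:b.shape[1]]=b
b=cv2.resize(S["im"][135:195,360:435],None,fx=4,fy=4,interpolation=cv2.INTER_CUBIC);o[352:592,220:520]=b
save("crop0.png",o)
def rep(n,D,name,lo,hi,box):
    hsv=cv2.cvtColor(D["im"],cv2.COLOR_RGB2HSV);W=D["W"]
    m=cv2.inRange(hsv,lo,hi)>0; k=np.zeros_like(m);k[box[1]:box[3],box[0]:box[2]]=1;m&=k&~np.isnan(W[...,0])
    p=W[m]; print(n,name,len(p),np.round(np.median(p,0),4),np.round(np.percentile(p,[3,97],0),4).tolist())
B=(280,225,430,285);Bs=(360,135,440,265)
for n,D,bx in(("top",T,B),("side",S,Bs)):
    rep(n,D,"orange",(5,150,120),(17,255,255),bx)
    rep(n,D,"green",(55,100,60),(90,255,255),bx)
    rep(n,D,"yellow",(22,150,100),(34,255,255),bx)
    rep(n,D,"blue",(100,120,60),(125,255,255),bx)
    rep(n,D,"black",(0,0,0),(180,255,45),(395,225,425,270) if n=="top" else (370,140,425,180))
for y in (232,237,242,248,253,258,263,268):print(y,[tuple(np.round(T["W"][y,x]*1000).astype(int).tolist()) for x in range(388,426,4)])
E
```

```text
top orange 1153 [ 0.4613 -0.0793 -0.0005] [[0.3944, -0.3482, -0.0037], [0.4875, 0.0084, 0.0898]]
top green 161 [ 0.41   -0.0842  0.0908] [[0.3822, -0.1043, 0.0879], [0.4362, -0.0715, 0.0938]]
top yellow 292 [ 0.4165 -0.2821  0.0749] [[0.3865, -0.3109, 0.006], [0.4341, -0.2674, 0.119]]
top blue 119 [ 0.4627 -0.2823  0.0738] [[0.4406, -0.2932, 0.0563], [0.4783, -0.2621, 0.0953]]
top black 5 [ 0.4116 -0.2803  0.1003] [[0.4093, -0.2811, 0.0933], [0.4183, -0.2791, 0.1082]]
side orange 179 [ 0.4125 -0.1849  0.0899] [[0.385, -0.237, 0.0006], [0.4409, -0.1619, 0.0921]]
side green 199 [ 0.4077 -0.0866  0.0901] [[0.3797, -0.1047, 0.0877], [0.4355, -0.0689, 0.092]]
side yellow 49 [ 0.41   -0.2815  0.0752] [[0.3946, -0.3082, 0.0723], [0.4314, -0.2682, 0.0799]]
side blue 223 [ 0.4573 -0.2604  0.0718] [[0.4303, -0.2833, 0.0438], [0.4748, 0.0889, 0.2926]]
side black 355 [ 0.4217 -0.2757  0.1013] [[0.4007, -0.2876, 0.0764], [0.465, -0.2552, 0.12]]
232 [(469, -253, 0), (469, -262, 6), (470, -261, 70), (470, -262, 114), (470, -270, 117), (469, -286, 77), (469, -305, 29), (469, -320, -1), (469, -330, 0
[... 537 characters left out ...]
)]
253 [(424, -239, 88), (419, -261, 1), (419, -270, 6), (423, -267, 75), (423, -276, 74), (425, -278, 110), (426, -285, 121), (426, -293, 119), (419, -328, 1), (419, -338, -3)]
258 [(413, -240, 83), (407, -261, -2), (408, -270, 6), (412, -268, 72), (412, -276, 74), (414, -280, 99), (415, -285, 120), (415, -293, 118), (407, -328, -1), (407, -337, -1)]
263 [(403, -239, 88), (395, -261, -4), (396, -269, 7), (400, -269, 62), (401, -276, 74), (402, -282, 87), (405, -284, 119), (405, -292, 121), (401, -311, 74), (395, -337, -2)]
268 [(392, -239, 88), (392, -248, 85), (384, -268, 10), (384, -278, 7), (384, -287, 10), (384, -297, 7), (384, -306, 10), (383, -318, -2), (384, -325, 8), (384, -335, 7)]
```

View pics/crop0.png

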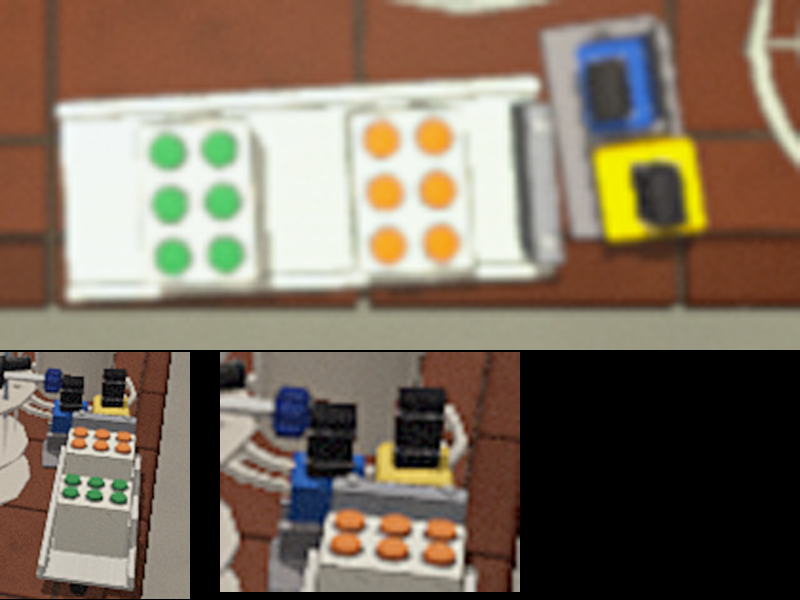

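Crop: the yellow block at top px (410,258) fills a ~42 mm top with its black grip set right of centre, and blue beside it at (403,237) is narrower. The choice holds. Next I'll fit the poses and check the obstacles.

```bash
cat > fit.py <<'E'
from h import *
def comps(im,W,lo,hi,box,zr,amin):
    m=cv2.inRange(cv2.cvtColor(im,cv2.COLOR_RGB2HSV),lo,hi)
    k=np.zeros_like(m);k[box[1]:box[3],box[0]:box[2]]=1
    m=(m>0)&(k>0)&(W[...,2]>zr[0])&(W[...,2]<zr[1])
    n,l,s,c=cv2.connectedComponentsWithStats(m.astype(np.uint8),connectivity=4)
    return np.array([np.nanmean(W[l==i],0) for i in range(1,n) if s[i,4]>=amin])
def yaw(c): # 6 caps: 2 rows in y, 3 in x -> fit rect
    q=c[:,:2]-c[:,:2].mean(0); (cx,cy),(w,h),a=cv2.minAreaRect((c[:,:2]*1000).astype(np.float32))
    a=(a+45)%90-45
    return a
def racks(n,im,W):
    box=(280,225,400,285) if n=="top" else (360,150,440,265)
    out={}
    for k,lo,hi in(("orange",(3,150,150),(17,255,255)),("green",(50,90,50),(90,255,255))):
        c=comps(im,W,lo,hi,box,(.08,.1),6); out[k]=c.mean(0) if len(c) else None
        print(n,k,len(c),np.round(c.mean(0)*1000,1),"yaw",round(yaw(c),1))
    return out
def rect(W,zr,xr,yr,t):
    m=(W[...,2]>zr[0])&(W[...,2]<zr[1])&(W[...,0]>xr[0])&(W[...,0]<xr[1])&(W[...,1]>yr[0])&(W[...,1]<yr[1])
    p=(W[m]*1000).astype(np.float32)
    R=cv2.minAreaRect(p[:,:2]); print(t,len(p),"c",np.round(R[0],1),"wh",np.round(R[1],1),"a",round((R[2]+45)%90-45,1),"z",np.median(p[:,2]))
    return p
E
python3 - <<'E'
from fit import *
for n in("top","side"):
    D=np.load(n+"0.npz");im,W=D["im"],D["W"]; racks(n,im,W)
    rect(W,(.066,.082),(.37,.45),(-.33,-.255),n+" yellow top")
    rect(W,(.11,.13),(.39,.44),(-.31,-.255),n+" grip top")
    rect(W,(.078,.1),(.36,.47),(-.255,-.222),n+" stop top")
    p=rect(W,(.033,.045),(.33,.5),(-.24,.0),n+" lips")
    for s in(p[p[:,0]>420],p[p[:,0]<400]): 
        if len(s)>20:
            f=np.polyfit(s[:,1],s[:,0],1);print(" lip dx/dy deg",round(np.degrees(np.arctan(f[0])),2),"x at y=-130",round(np.polyval(f,-130),1), len(s))
W=np.load("top0.npz")["W"]
# obstacles above z=.12 near the work
q=W[(W[...,2]>.13)&(W[...,0]>.3)&(W[...,0]<.52)&(W[...,1]>-.6)&(W[...,1]<.05)]
for y in np.arange(-.6,.05,.03):
    s=q[(q[:,1]>=y)&(q[:,1]<y+.03)]
    if len(s):print("y%.2f n%d xmin%.3f zmax%.2f"%(y,len(s),s[:,0].min(),s[:,2].max()))
E
```

```text
fit.py:17: RuntimeWarning: Mean of empty slice.
  print(n,k,len(c),np.round(c.mean(0)*1000,1),"yaw",round(yaw(c),1))
  ret = ret.dtype.type(ret / rcount)
Traceback (most recent call last):
  File "fit.py", line 17, in racks
    print(n,k,len(c),np.round(c.mean(0)*1000,1),"yaw",round(yaw(c),1))
                                                            ~~~^^^
  File "fit.py", line 9, in yaw
    q=c[:,:2]-c[:,:2].mean(0); (cx,cy),(w,h),a=cv2.minAreaRect((c[:,:2]*1000).astype(np.float32))
      ~^^^^^^
IndexError: too many indices for array: array is 1-dimensional, but 2 were indexed
```

```bash
sed -i 's/(3,150,150),(17,255,255)/(3,90,140),(25,255,255)/; s/^    q=c.*minArea/    (cx,cy),(w,h),a=cv2.minArea/' fit.py
sed -i 's/^        print(n,k,len/        if len(c)<3: print(n,k,"few",len(c)); continue\n        print(n,k,len/' fit.py
cat > run.py <<'E'
from fit import *
for n in("top","side"):
    D=np.load(n+"0.npz");im,W=D["im"],D["W"]; racks(n,im,W)
    rect(W,(.066,.082),(.37,.45),(-.33,-.255),n+" yellow top")
    rect(W,(.11,.13),(.39,.44),(-.31,-.255),n+" grip top")
    rect(W,(.078,.1),(.36,.47),(-.255,-.222),n+" stop top")
    p=rect(W,(.033,.045),(.33,.5),(-.24,.0),n+" lips")
    for s in(p[p[:,0]>420],p[p[:,0]<400]): 
        if len(s)>20:
            f=np.polyfit(s[:,1],s[:,0],1);print(" lip dx/dy deg",round(np.degrees(np.arctan(f[0])),2),"x at y=-130",round(np.polyval(f,-130),1), len(s))
D=np.load("top0.npz");W=D["W"]
print(cv2.cvtColor(D["im"][247:250,355:370],cv2.COLOR_RGB2HSV)[1].tolist(),W[248,355:370,2].round(3))
q=W[(W[...,2]>.13)&(W[...,0]>.3)&(W[...,0]<.52)&(W[...,1]>-.6)&(W[...,1]<.05)]
for y in np.arange(-.6,.05,.03):
    s=q[(q[:,1]>=y)&(q[:,1]<y+.03)]
    if len(s):print("y%.2f n%d xmin%.3f zmax%.2f"%(y,len(s),s[:,0].min(),s[:,2].max()))
E
python3 run.py
```

```text
top orange 6 [ 414.2 -182.1   90.2] yaw 2.4
top green 6 [409.7 -88.3  90.7] yaw 2.8Traceback (most recent call last):
  File "run.py", line 4, in <module>
    rect(W,(.066,.082),(.37,.45),(-.33,-.255),n+" yellow top")
    ~~~~^^^^^^^^^^^^^^^^^^^^^^^^^^^^^^^^^^^^^^^^^^^^^^^^^^^^^^
  File "fit.py", line 23, in rect
    R=cv2.minAreaRect(p[:,:2]); print(t,len(p),"c",np.round(R[0],1),"wh",np.round(R[1],1),"a",round((R[2]+45)%90-45,1),"z",np.median(p[:,2]))
cv2.error: OpenCV(4.12.0) /io/opencv/modules/imgproc/src/convhull.cpp:143: error: (-215:Assertion failed) total >= 0 && (depth == CV_32F || depth == CV_32S) in function 'convexHull'
```

```bash
sed -i 's/p\[:,:2\]); print/np.ascontiguousarray(p[:,:2])); print/' fit.py; sed -i 's/^    p=(W\[m\]/    if m.sum()<5: print(t,"none"); return np.zeros((0,3))\n    p=(W[m]/' fit.py; python3 run.py
```

```text
top orange 6 [ 414.2 -182.1   90.2] yaw 2.4
top green 6 [409.7 -88.3  90.7] yaw 2.8
top yellow top 268 c [ 423.3 -287.4] wh [58.7 42.5] a 7.9 z 74.8136
top grip top 102 c [ 413.8 -287.2] wh [26.1 15.4] a 7.9 z 119.35069
top stop top 191 c [ 417.6 -240.7] wh [69.6 12.1] a 2.9 z 85.63986
top lips 497 c [ 412.2 -133.2] wh [ 90.3 214.4] a 2.8 z 37.733772
 lip dx/dy deg -1.68 x at y=-130 453.2 260
 lip dx/dy deg -3.42 x at y=-130 370.7 228
side orange 4 [ 412.5 -182.4   89.6] yaw -20.4
side green 4 [401.8 -86.7  90. ] yaw 17.6
side yellow top 162 c [ 420.9 -286. ] wh [58.7 45.1] a 2.9 z 74.784225
side grip top 83 c [ 412.5 -284.5] wh [24.2 19.1] a 9.3 z 118.045944
side stop top 179 c [ 416.1 -237.7] wh [67.9 15.3] a 2.6 z 84.363495
side lips 597 c [ 410.6 -132.3] wh [ 90.  219.7] a 2.8 z 37.1955
 lip dx/dy deg -5.61 x at y=-130 449.6 259
 lip dx/dy deg 1.23 x at y=-130 372.7 281
[[19, 205, 246], [19, 206, 246], [19, 215, 245], [18, 194, 244], [16, 123, 237], [23, 32, 231], [53, 8, 243], [30, 9, 231], [16, 86, 227], [18, 174, 240], [19, 213, 245], [19, 210, 246], [19, 220, 245], [19, 218, 244], [15, 169, 237]] [0.088 0.089 0.09  0.091 0.089 0.087 0.084 0.086 0.085 0.091 0.09  0.092
 0.091 0.09  0.09 ]
y-0.51 n1 xmin0.497 zmax0.22
y-0.48 n503 xmin0.431 zmax0.23
y-0.45 n1095 xmin0.423 zmax0.32
y-0.42 n1291 xmin0.421 zmax0.23
y-0.39 n5 xmin0.479 zmax0.21
y-0.27 n51 xmin0.510 zmax0.35
y-0.24 n23 xmin0.511 zmax0.36
y-0.21 n96 xmin0.512 zmax0.41
y-0.18 n6 xmin0.517 zmax0.27
y-0.06 n259 xmin0.490 zmax0.55
y-0.03 n1545 xmin0.483 zmax0.58
y0.00 n1558 xmin0.480 zmax0.60
y0.03 n447 xmin0.483 zmax0.60
```

```bash
cat >> fit.py <<'E'
from scipy.spatial.transform import Rotation as Ro
def delta(cur,curyaw,tgt,tyaw):
    R=(Ro.from_euler("z",curyaw,degrees=True)*Ro.from_euler("x",180,degrees=True))
    T=(Ro.from_euler("z",tyaw,degrees=True)*Ro.from_euler("x",180,degrees=True))
    return np.round(R.inv().apply(np.array(tgt)-cur)*1000,2).tolist(),np.round((R.inv()*T).as_rotvec(),4).tolist()
E
python3 - <<'E'
from fit import *
for n in("top","side"):
    W=np.load(n+"0.npz")["W"]
    q=W[(W[...,2]>.13)&(W[...,0]>.35)&(W[...,0]<.56)&(W[...,1]>-.48)&(W[...,1]<-.3)]
    print(n,"holder ymax by x:",[(round(x,2),np.round(np.percentile(s[:,1],99),3),np.round(s[:,2].max(),2)) for x in np.arange(.36,.56,.02) if len(s:=q[(q[:,0]>=x)&(q[:,0]<x+.02)])>3])
c=[.233,-.634,.227]
print(delta(c,-159.85,[.36,-.40,.36],-172.5)); print(delta(c,-159.85,[.413,-.286,.30],-172.5))
E
```

```text
top holder ymax by x: [(np.float64(0.42), np.float64(-0.412), np.float64(0.23)), (np.float64(0.44), np.float64(-0.394), np.float64(0.31)), (np.float64(0.46), np.float64(-0.391), np.float64(0.32)), (np.float64(0.48), np.float64(-0.39), np.float64(0.32)), (np.float64(0.5), np.float64(-0.4), np.float64(0.23)), (np.float64(0.52), np.float64(-0.424), np.float64(0.23))]
side holder ymax by x: [(np.float64(0.4), np.float64(-0.413), np.float64(0.2)), (np.float64(0.42), np.float64(-0.405), np.float64(0.23)), (np.float64(0.44), np.float64(-0.39), np.float64(0.31)), (np.float64(0.46), np.float64(-0.387), np.float64(0.32)), (np.float64(0.48), np.float64(-0.387), np.float64(0.32)), (np.float64(0.5), np.float64(-0.398), np.float64(0.23)), (np.float64(0.52), np.float64(-0.427), np.float64(0.23))]
([-199.83, 175.93, -133.0], [-0.0, -0.0, 0.2208])
([-288.86, 264.69, -73.0], [-0.0, -0.0, 0.2208])
```

Call:
carry_out --deltas '[[0.34, [-40, 35, -45], [0, 0, 0.1]], [0.34, [-75, 65, -85], [0, 0, 0.2]], [0.34, [-110, 97, -115], [0, 0, 0.221]], [0.34, [-145, 130, -130], [0, 0, 0.221]], [0.34, [-180, 163, -130], [0, 0, 0.221]], [0.34, [-215, 196, -130], [0, 0, 0.221]], [0.34, [-252, 230, -110], [0, 0, 0.221]], [0.34, [-289, 265, -73], [0, 0, 0.221]], [0.34, [-289, 265, -73], [0, 0, 0.221]], [0.34, [-289, 265, -73], [0, 0, 0.221]], [0.34, [-289, 265, -73], [0, 0, 0.221]]]' --squeeze 40

```text
time_s: 1.2
tcp_pos: [0.4127, -0.2845, 0.2993]
eef_rot: [180.0, -0.1, -172.4]
contact_force: [0.2, -0.4, 0.7]
gripper_width: 0.0298
gripper_force: 0.0
```

```bash
python3 - <<'E'
from fit import *
im,W=cap("side");save("s1.png",cv2.resize(im[60:230,300:560],None,fx=3,fy=3))
s=r.get_state();print(s["time_s"],s["tcp_pos"],s["eef_rot"],s["contact_force"],s["gripper_width"])
E
```

```text
1.25 [ 0.41268319 -0.28532918  0.29980465] [-1.79981757e+02 -9.05053791e-03 -1.72442780e+02] [ 0.17661651 -1.07795702  0.06022017] 0.030372428257095168
```

View pics/s1.png

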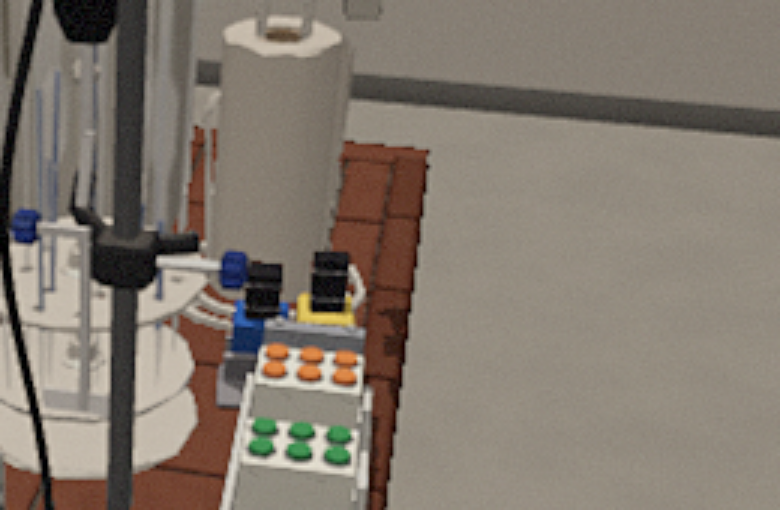

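The gripper is out of the crop, just above it; grips and blue neighbour are undisturbed (yellow grip at crop (330,282)). I'll check its projection, and the full frame numerically.

```bash
python3 - <<'E'
from fit import *
for n in("side","top"):
    c=r.get_calibration(n);f=200/np.tan(np.radians(c["fov_y"])/2)
    p=np.array(c["view"])@[.413,-.286,.30,1];print(n,f*p[0]/p[2]+c["cx"],f*p[1]/p[2]+c["cy"],p[2])
im,W=cap("side");save("s2.png",im)
im,W=cap("top");save("t2.png",im); print(W[200:290:6,380:440:10,2].round(2))
E
```

```text
side 418.7402187032891 61.45705884417063 0.9397570086822582
top 435.57042605263 266.9803718725928 0.6367717884172603
[[ 0.37  0.12  0.12  0.13 -0.    0.  ]
 [ 0.7   0.69  0.7   0.33  0.   -0.  ]
 [ 0.7   0.7   0.7   0.7  -0.   -0.  ]
 [ 0.71  0.71  0.71  0.71  0.7   0.69]
 [ 0.71  0.71  0.71  0.71  0.7   0.7 ]
 [ 0.72  0.72  0.72  0.72  0.71  0.71]
 [ 0.72  0.72  0.72  0.72  0.71  0.71]
 [ 0.72  0.72  0.72  0.72  0.72  0.71]
 [ 0.72  0.72  0.72  0.72  0.72  0.72]
 [ 0.72  0.72  0.72  0.72  0.72  0.72]
 [ 0.72  0.72  0.73  0.73  0.72  0.72]
 [ 0.73  0.73  0.73  0.73  0.72  0.72]
 [ 0.73  0.73  0.73  0.73  0.72  0.72]
 [ 0.73  0.73  0.73  0.72  0.72  0.72]
 [ 0.73  0.73  0.73  0.73  0.72  0.72]]
```

View pics/s2.png

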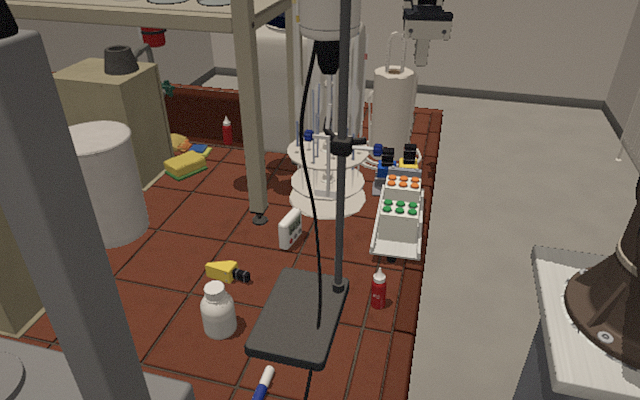

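The gripper hangs over the stand with its tips at about (423,63), a few pixels right of the predicted (419,61). I'll check finger x in the cloud before descending.

```bash
python3 - <<'E'
from fit import *
im,W=cap("side")
for z in np.arange(.29,.38,.01):
    m=(W[...,2]>z)&(W[...,2]<z+.01)&(abs(W[...,0]-.413)<.1)&(abs(W[...,1]+.286)<.13)
    s=W[m]
    if len(s)>5: print(round(z,2),len(s),"x",np.percentile(s[:,0],[2,98]).round(4),"y",np.percentile(s[:,1],[2,98]).round(4))
    v,u=np.where(m); 
    if len(s)>5: print("   u",u.min(),u.max(),"v",v.min(),v.max())
E
```

```text
0.29 16 x [0.4015 0.5128] y [-0.2902 -0.2371]
   u 364 424 v 59 70
0.3 70 x [0.3977 0.5128] y [-0.304  -0.2377]
   u 364 426 v 54 65
0.31 84 x [0.3985 0.5115] y [-0.3048 -0.2381]
   u 365 426 v 48 61
0.32 82 x [0.3977 0.512 ] y [-0.3088 -0.2385]
   u 365 427 v 44 56
0.33 93 x [0.3974 0.5122] y [-0.3039 -0.2358]
   u 365 428 v 39 51
0.34 76 x [0.3973 0.5127] y [-0.2551 -0.2369]
   u 365 429 v 39 45
0.35 26 x [0.3979 0.512 ] y [-0.2522 -0.2368]
   u 366 429 v 34 40
0.36 132 x [0.3637 0.4397] y [-0.2047 -0.1937]
   u 402 449 v 15 39
0.37 295 x [0.3642 0.4522] y [-0.3005 -0.1933]
   u 402 449 v 10 37
0.38 327 x [0.3641 0.4584] y [-0.3652 -0.189 ]
   u 402 450 v 4 31
```

Call:
carry_out --deltas '[[0.34, [0, 0, 45], [0, 0, 0]], [0.34, [0, 0, 90], [0, 0, 0]], [0.34, [0, 0, 130], [0, 0, 0]], [0.34, [0, 0, 160], [0, 0, 0]], [0.34, [0, 0, 180], [0, 0, 0]], [0.34, [0, 0, 195], [0, 0, 0]], [0.34, [0, 0, 205], [0, 0, 0]], [0.34, [0, 0, 210], [0, 0, 0]], [0.34, [0, 0, 210], [0, 0, 0]]]'

```text
time_s: 2.3
tcp_pos: [0.4124, -0.2857, 0.0894]
eef_rot: [180.0, -0.0, -172.6]
contact_force: [0.3, -0.9, -0.3]
gripper_width: 0.03
gripper_force: 0.0
```

Call:
carry_out --deltas '[[0.1, [0, 0, 0], [0, 0, 0]], [0.0, [0, 0, 0], [0, 0, 0]], [0.0, [0, 0, 0], [0, 0, 0]], [0.0, [0, 0, 0], [0, 0, 0]], [0.0, [0, 0, 0], [0, 0, 0]], [0.0, [0, 0, 0], [0, 0, 0]]]' --squeeze 45

```text
time_s: 2.9
tcp_pos: [0.4136, -0.2867, 0.0908]
eef_rot: [-179.8, 0.1, -172.5]
contact_force: [-0.0, -8.0, -0.7]
gripper_width: 0.016
gripper_force: 44.7
```

Call:
carry_out --deltas '[[0.0, [0, 0, -10], [0, 0, 0]], [0.0, [0, 0, -30], [0, 0, 0]], [0.0, [0, 0, -60], [0, 0, 0]], [0.0, [0, 0, -95], [0, 0, 0]], [0.0, [0, 0, -125], [0, 0, 0]], [0.0, [0, 0, -150], [0, 0, 0]], [0.0, [0, 0, -150], [0, 0, 0]], [0.0, [0, 0, -150], [0, 0, 0]]]'

```text
time_s: 3.7
tcp_pos: [0.4126, -0.285, 0.2402]
eef_rot: [-180.0, 0.1, -172.5]
contact_force: [0.1, 1.2, -2.1]
gripper_width: 0.0159
gripper_force: 44.9
```

```bash
python3 - <<'E'
from fit import *
im,W=cap("side");ss=[]
v=cv2.cvtColor(im,cv2.COLOR_RGB2HSV)
m=(cv2.inRange(v,(22,120,90),(34,255,255))>0)&(W[...,2]>.12)&(abs(W[...,0]-.413)<.06)&(abs(W[...,1]+.286)<.06)
s=W[m]*1000;print(len(s),s.min(0),s.max(0)); y,x=np.where(m); print(x.min(),x.max(),y.min(),y.max())
a=im.copy()[20:200,340:500];save("s3.png",cv2.resize(a,None,fx=3.3,fy=3.3))
im,W=cap("top"); np.savez("t3.npz",im=im,W=W)
for z in (.20,.27): rect(W,(z,z+.02),(.36,.46),(-.34,-.24),"top z%.2f"%z)
for i in range(6):
    s=r.get_state(); ss.append(np.r_[s["tcp_pos"]*1000,s["eef_rot"],s["contact_force"]]); r.capture("top")
print(np.mean(ss,0).round(2),np.std(ss,0).round(2),s["gripper_width"])
E
```

```text
551 [ 389.74472923 -304.04370438  157.6178022 ] [ 432.0430554  -258.3481753   230.54294747]
404 425 95 127
top z0.20 none
top z0.27 none
[ 4.1205e+02 -2.8503e+02  2.3871e+02  1.7995e+02 -8.0000e-02 -1.7251e+02
  7.0000e-02 -4.0000e-02 -1.1700e+00] [0.15 0.11 0.11 0.01 0.02 0.   0.6  0.52 0.37] 0.015596241599443074
```

View pics/s3.png

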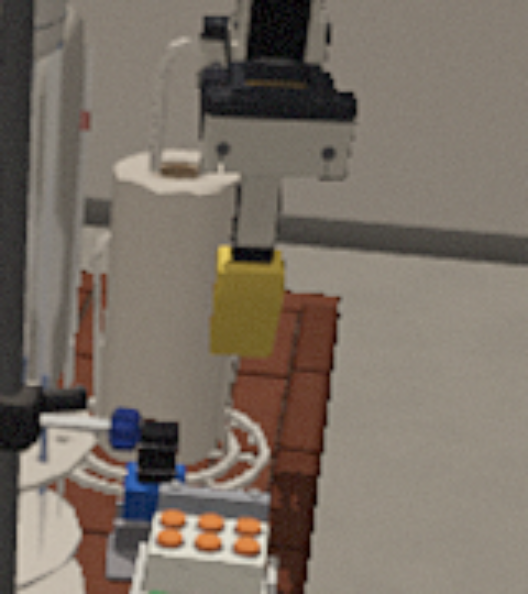

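```bash
python3 - <<'E'
from fit import *
c=[.413,-.286,.240]
print(delta(c,-172.5,[.416,-.207,.240],-177.2),delta(c,-172.5,[.416,-.207,.162],-177.2))
print("tray -y 1mm in tool:",delta([0,0,0],-177.2,[.001*np.sin(np.radians(2.8))*10,-.01*np.cos(np.radians(2.8)),0],-177.2))
E
```

```text
([-13.29, 77.93, 0.0], [0.0, -0.0, 0.082]) ([-13.29, 77.93, 78.0], [0.0, -0.0, 0.082])
tray -y 1mm in tool: ([0.0, -10.0, -0.0], [0.0, 0.0, 0.0])
```

Call:
carry_out --deltas '[[0.0, [-5, 30, 0], [0, 0, 0.04]], [0.0, [-10, 60, 0], [0, 0, 0.082]], [0.0, [-13.3, 77.9, 0], [0, 0, 0.082]], [0.0, [-13.3, 77.9, 0], [0, 0, 0.082]], [0.0, [-13.3, 77.9, 30], [0, 0, 0.082]], [0.0, [-13.3, 77.9, 60], [0, 0, 0.082]], [0.0, [-13.3, 77.9, 73], [0, 0, 0.082]], [0.0, [-13.3, 77.9, 78], [0, 0, 0.082]], [0.0, [-13.3, 77.9, 78], [0, 0, 0.082]], [0.0, [-13.3, 77.9, 78], [0, 0, 0.082]]]'

```text
time_s: 5.1
tcp_pos: [0.4162, -0.2067, 0.1623]
eef_rot: [-180.0, 0.1, -177.2]
contact_force: [0.3, -0.4, -0.7]
gripper_width: 0.016
gripper_force: 44.9
```

```bash
cat > look.py <<'E'
import sys
from fit import *
nm=sys.argv[1]
im,W=cap("side"); a=im[60:230,340:480]; save(nm+".png",cv2.resize(a,None,fx=3.5,fy=3.5,interpolation=cv2.INTER_CUBIC))
try: racks("side",im,W)
except Exception as e: print(e)
im,W=cap("top")
try: racks("top",im,W)
except Exception as e: print(e)
ss=[]
for i in range(6):
    s=r.get_state(); ss.append(np.r_[s["tcp_pos"]*1000,s["eef_rot"],s["contact_force"],s["moment"]]); r.capture("top")
print(s["time_s"],np.mean(ss,0).round(2),s["gripper_width"])
E
python3 look.py s4
```

```text
side orange 4 [ 412.4 -182.7   89.7] yaw -23.1
side green 4 [401.9 -87.   89.9] yaw -11.5
top orange few 0
top green few 0
5.45 [ 4.1599e+02 -2.0642e+02  1.6223e+02 -1.7999e+02  7.0000e-02 -1.7720e+02
 -1.1000e-01  1.5000e-01 -7.4000e-01  0.0000e+00  1.0000e-02  1.0000e-02] 0.0158082553479938
```

View pics/s4.png

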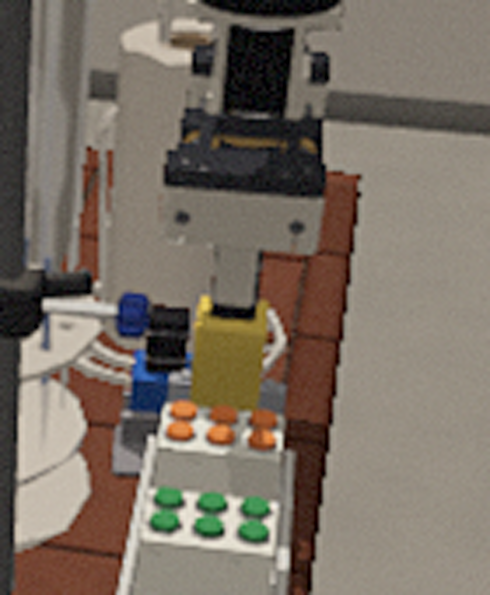

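The yellow block hangs between the stop and the orange caps (crop (230,360)), nothing touched. Now I'll feel for the stop.

Call:
carry_out --deltas '[[0.0, [0, -1, 0], [0, 0, 0]], [0.0, [0, -2, 0], [0, 0, 0]], [0.0, [0, -2, 0], [0, 0, 0]]]'

```text
time_s: 5.8
tcp_pos: [0.4157, -0.2084, 0.1616]
eef_rot: [-180.0, 0.0, -177.2]
contact_force: [-1.0, -0.4, -1.3]
gripper_width: 0.0158
gripper_force: 44.9
```

Call:
carry_out --deltas '[[0.0, [0, -1, 0], [0, 0, 0]], [0.0, [0, -1, 0], [0, 0, 0]]]'

```text
time_s: 6.0
tcp_pos: [0.4157, -0.2094, 0.1615]
eef_rot: [-180.0, -0.0, -177.2]
contact_force: [-0.2, -0.0, -1.5]
gripper_width: 0.0159
gripper_force: 44.9
```

Call:
carry_out --deltas '[[0.0, [0, -1, 0], [0, 0, 0]], [0.0, [0, -1, 0], [0, 0, 0]]]'

```text
time_s: 6.2
tcp_pos: [0.4158, -0.2104, 0.1615]
eef_rot: [-180.0, -0.0, -177.2]
contact_force: [0.0, -0.6, -1.4]
gripper_width: 0.0158
gripper_force: 44.9
```

Call:
carry_out --deltas '[[0.0, [0, -1, 0], [0, 0, 0]], [0.0, [0, -1, 0], [0, 0, 0]]]'

```text
time_s: 6.4
tcp_pos: [0.4159, -0.2114, 0.1616]
eef_rot: [-180.0, 0.0, -177.2]
contact_force: [0.2, 0.1, -2.0]
gripper_width: 0.0159
gripper_force: 44.9
```

Call:
carry_out --deltas '[[0.0, [0, -0.7, 0], [0, 0, 0]], [0.0, [0, -0.7, 0], [0, 0, 0]]]'

```text
time_s: 6.6
tcp_pos: [0.4159, -0.2121, 0.1616]
eef_rot: [180.0, 0.0, -177.2]
contact_force: [0.2, 0.4, -2.0]
gripper_width: 0.0157
gripper_force: 44.9
```

Call:
carry_out --deltas '[[0.0, [0, -0.7, 0], [0, 0, 0]], [0.0, [0, -0.7, 0], [0, 0, 0]]]'

```text
time_s: 6.8
tcp_pos: [0.4159, -0.2126, 0.1615]
eef_rot: [180.0, 0.0, -177.2]
contact_force: [-0.0, 0.9, -0.4]
gripper_width: 0.0156
gripper_force: 44.9
```

Call:
carry_out --deltas '[[0.0, [0, -0.5, 0], [0, 0, 0]], [0.0, [0, -0.5, 0], [0, 0, 0]]]'

```text
time_s: 7.0
tcp_pos: [0.4159, -0.2129, 0.1616]
eef_rot: [180.0, 0.0, -177.2]
contact_force: [-0.3, 4.0, 1.1]
gripper_width: 0.0157
gripper_force: 45.0
```

Call:
carry_out --deltas '[[0.0, [0, -0.5, 0], [0, 0, 0]], [0.0, [0, -0.5, 0], [0, 0, 0]]]'

```text
time_s: 7.2
tcp_pos: [0.416, -0.2132, 0.1616]
eef_rot: [179.9, 0.0, -177.2]
contact_force: [-1.1, 6.4, 3.4]
gripper_width: 0.016
gripper_force: 45.0
```

Call:
carry_out --deltas '[[0.0, [0, 0.4, 3], [0, 0, 0]], [0.0, [0, 0.4, 6], [0, 0, 0]], [0.0, [0, 0.4, 9], [0, 0, 0]], [0.0, [0, 0.4, 12], [0, 0, 0]], [0.0, [0, 0.4, 14], [0, 0, 0]], [0.0, [0, 0.4, 16], [0, 0, 0]], [0.0, [0, 0.4, 18], [0, 0, 0]], [0.0, [0, 0.4, 20], [0, 0, 0]], [0.0, [0, 0.4, 22], [0, 0, 0]], [0.0, [0, 0.4, 24], [0, 0, 0]], [0.0, [0, 0.4, 26], [0, 0, 0]], [0.0, [0, 0.4, 28], [0, 0, 0]]]'

```text
time_s: 8.4
tcp_pos: [0.4172, -0.2131, 0.1346]
eef_rot: [-180.0, 0.2, -177.2]
contact_force: [-1.2, 9.0, 11.4]
gripper_width: 0.0155
gripper_force: 45.0
```

Call:
carry_out --deltas '[[0.0, [0, 0, 2], [0, 0, 0]], [0.0, [0, 0, 4], [0, 0, 0]], [0.0, [0, 0, 6], [0, 0, 0]], [0.0, [0, 0, 8], [0, 0, 0]], [0.0, [0, 0, 10], [0, 0, 0]], [0.0, [0, 0, 12], [0, 0, 0]], [0.0, [0, 0, 13], [0, 0, 0]], [0.0, [0, 0, 14], [0, 0, 0]], [0.0, [0, 0, 15], [0, 0, 0]], [0.0, [0, 0, 16], [0, 0, 0]]]'

```text
time_s: 9.4
tcp_pos: [0.4174, -0.213, 0.1186]
eef_rot: [-180.0, 0.2, -177.2]
contact_force: [0.4, 8.0, 5.6]
gripper_width: 0.0156
gripper_force: 45.0
```

```bash
python3 look.py s5
```

```text
side orange 5 [ 407.1 -168.4   89.7] yaw 3.7
side green 4 [401.7 -86.9  89.8] yaw -11.4
top orange few 0
top green few 0
9.75 [ 4.1721e+02 -2.1301e+02  1.1812e+02  1.8000e+02  1.4000e-01 -1.7719e+02
  5.5000e-01  7.2000e+00  4.8400e+00  3.0800e+00 -4.4000e-01 -2.0000e-02] 0.015620296832205617
```

Call:
carry_out --deltas '[[0.0, [0, 0, 1], [0, 0, 0]], [0.0, [0, 0, 2], [0, 0, 0]], [0.0, [0, 0, 3], [0, 0, 0]], [0.0, [0, 0, 4], [0, 0, 0]]]'

```text
time_s: 10.2
tcp_pos: [0.4168, -0.213, 0.1139]
eef_rot: [180.0, 0.1, -177.2]
contact_force: [-0.4, 6.6, 5.2]
gripper_width: 0.0158
gripper_force: 45.0
```

Call:
carry_out --deltas '[[0.0, [0, 0, 1], [0, 0, 0]], [0.0, [0, 0, 2], [0, 0, 0]]]'

```text
time_s: 10.4
tcp_pos: [0.4166, -0.213, 0.1118]
eef_rot: [180.0, 0.1, -177.2]
contact_force: [-0.2, 7.0, 5.0]
gripper_width: 0.0156
gripper_force: 45.0
```

Call:
carry_out --deltas '[[0.0, [0, 0, 1], [0, 0, 0]], [0.0, [0, 0, 1], [0, 0, 0]]]'

```text
time_s: 10.6
tcp_pos: [0.4166, -0.213, 0.111]
eef_rot: [180.0, 0.1, -177.2]
contact_force: [-0.5, 6.7, 5.5]
gripper_width: 0.0156
gripper_force: 45.0
```

Call:
carry_out --deltas '[[0.0, [0, 0, 1], [0, 0, 0]], [0.0, [0, 0, 1], [0, 0, 0]]]'

```text
time_s: 10.8
tcp_pos: [0.4167, -0.213, 0.1109]
eef_rot: [-180.0, 0.1, -177.2]
contact_force: [-3.0, 10.4, 17.5]
gripper_width: 0.0155
gripper_force: 45.0
```

Call:
carry_out --deltas '[[0.0, [0, 0, 1], [0, 0, 0]], [0.0, [0, 0, 1], [0, 0, 0]]]'

```text
time_s: 11.0
tcp_pos: [0.4168, -0.2131, 0.1109]
eef_rot: [-180.0, 0.1, -177.1]
contact_force: [-7.0, 14.0, 28.2]
gripper_width: 0.0159
gripper_force: 45.0
```

Foot meets the tray (z force jumps at TCP z 0.1109). I'll relieve it, look, and lift out.

Call:
carry_out --deltas '[[0.0, [0, 0, -1.5], [0, 0, 0]], [0.0, [0, 0, -1.5], [0, 0, 0]]]'

```text
time_s: 11.2
tcp_pos: [0.4166, -0.2131, 0.111]
eef_rot: [180.0, 0.1, -177.2]
contact_force: [-2.8, 8.6, 11.8]
gripper_width: 0.016
gripper_force: 45.0
```

```bash
python3 look.py s6
```

```text
side orange 6 [ 408.6 -174.5   90.6] yaw -26.0
side green 4 [401.8 -87.   89.9] yaw -11.7
top orange few 0
top green few 0
11.55 [ 4.1658e+02 -2.1305e+02  1.1096e+02 -6.0000e+01  8.0000e-02 -1.7718e+02
 -2.5600e+00  9.0400e+00  1.1870e+01  3.5900e+00  9.2000e-01 -4.0000e-02] 0.015878616505034266
```

View pics/s6.png

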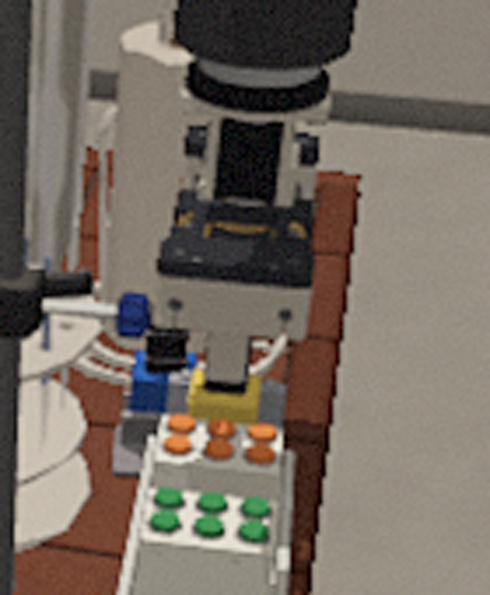

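Spacer top sits level with the stop (crop (222,393)), orange caps directly in front, green caps unmoved. Now lift out.

Call:
carry_out --deltas '[[0.0, [0, 0.7, -1], [0, 0, 0]], [0.0, [0, 0.7, -2.5], [0, 0, 0]], [0.0, [0, 0.7, -5], [0, 0, 0]], [0.0, [0, 0.7, -10], [0, 0, 0]], [0.0, [0, 0.7, -17], [0, 0, 0]], [0.0, [0, 0.7, -27], [0, 0, 0]], [0.0, [0, 0.7, -42], [0, 0, 0]], [0.0, [0, 0.7, -60], [0, 0, 0]], [0.0, [0, 0.7, -75], [0, 0, 0]], [0.0, [0, 0.7, -85], [0, 0, 0]], [0.0, [0, 0.7, -85], [0, 0, 0]], [0.0, [0, 0.7, -85], [0, 0, 0]]]'

```text
time_s: 12.8
tcp_pos: [0.4157, -0.2125, 0.1949]
eef_rot: [180.0, 0.0, -177.2]
contact_force: [0.4, 0.5, -1.5]
gripper_width: 0.0158
gripper_force: 45.0
```

```bash
cat > lk2.py <<'E'
from fit import *
im,W=cap("side")
for k,lo,hi,n0 in(("orange",(3,90,140),(25,255,255),0),("green",(50,90,50),(90,255,255),0)):
    c=comps(im,W,lo,hi,(360,150,440,265),(.08,.1),4); print(k,(c*1000).round(0).tolist())
m=np.load("side0.npz")
for k,lo,hi in(("orange0",(3,90,140),(25,255,255)),("green0",(50,90,50),(90,255,255))):
    c=comps(m["im"],m["W"],lo,hi,(360,150,440,265),(.08,.1),4); print(k,(c*1000).round(0).tolist())
# white rack faces: front face of orange rack (vertical, facing +y), between z .04 and .08
for nm,WW in(("now",W),("0",m["W"])):
  for lab,a,b in(("o",-.17,-.125),("g",-.09,-.045)):
    s=WW[(WW[...,2]>.055)&(WW[...,2]<.078)&(WW[...,0]>.385)&(WW[...,0]<.435)&(WW[...,1]>a)&(WW[...,1]<b)]
    u=s[:,1]+ (s[:,0]-.41)*-np.tan(np.radians(2.8)); print(nm,lab,len(s),np.round(np.median(u)*1000,1))
s=r.get_state();print(s["time_s"],s["tcp_pos"],s["eef_rot"],s["contact_force"])
E
python3 lk2.py
```

```text
orange [[435.0, -165.0, 90.0], [412.0, -167.0, 90.0], [389.0, -180.0, 90.0], [388.0, -156.0, 91.0]]
green [[430.0, -85.0, 90.0], [407.0, -87.0, 90.0], [385.0, -87.0, 90.0]]
orange0 [[435.0, -181.0, 90.0], [413.0, -194.0, 89.0], [389.0, -182.0, 90.0], [412.0, -172.0, 89.0]]
green0 [[430.0, -85.0, 90.0], [407.0, -86.0, 90.0], [386.0, -99.0, 90.0], [384.0, -76.0, 90.0]]
now o 124 -142.3
now g 287 -63.1
0 o 231 -157.6
0 g 280 -63.0
12.85 [ 0.41545103 -0.21249189  0.19452466] [ 1.79980135e+02 -4.10839466e-02 -1.77214182e+02] [-0.42317718  0.17135188 -0.77283697]
```

Call:
carry_out --deltas '[[0.0, [0, 25, 0], [0, 0, 0]], [0.0, [0, 55, 0], [0, 0, 0]], [0.0, [0, 80, 0], [0, 0, 0]], [0.0, [0, 93, 0], [0, 0, 0]], [0.0, [0, 93, 0], [0, 0, 0]], [0.0, [0, 93, 0], [0, 0, 0]], [0.0, [0, 93, 10], [0, 0, 0]], [0.0, [0, 93, 16], [0, 0, 0]], [0.0, [0, 93, 16], [0, 0, 0]]]'

```text
time_s: 13.75
tcp_pos: [0.4103, -0.1203, 0.1775]
eef_rot: [-180.0, -0.2, -177.3]
contact_force: [0.7, -0.5, -1.4]
gripper_width: 0.0159
gripper_force: 45.0
```

```bash
python3 look.py s7
```

```text
side orange 3 [ 403.2 -167.5   89.7] yaw 18.8
side green 3 [407.4 -86.5  89.9] yaw 2.7
top orange few 0
top green few 0
14.1 [ 4.1141e+02 -1.1993e+02  1.7907e+02 -1.1999e+02 -0.0000e+00 -1.7722e+02
  3.0000e-02 -2.1000e-01 -1.1000e+00  1.0000e-02 -3.0000e-02 -0.0000e+00] 0.015778032026827392
```

View pics/s7.png

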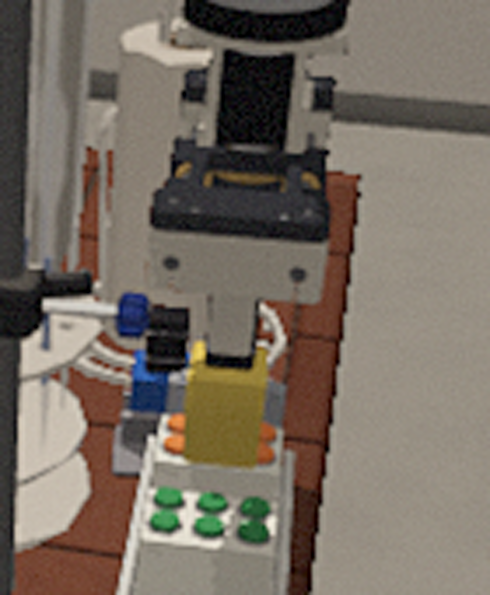

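The spacer hangs over the gap between the racks (crop (228,420)), foot just behind the near edge of the gap, with computed clearance to rack_1 of 0.9 mm. Descend.

Call:
carry_out --deltas '[[0.0, [0, 0, 6], [0, 0, 0]], [0.0, [0, 0, 12], [0, 0, 0]], [0.0, [0, 0, 18], [0, 0, 0]], [0.0, [0, 0, 24], [0, 0, 0]], [0.0, [0, 0, 28], [0, 0, 0]], [0.0, [0, -0.2, 31], [0, 0, 0]], [0.0, [0, -0.3, 33], [0, 0, 0]], [0.0, [0, -0.3, 33], [0, 0, 0]]]'

```text
time_s: 14.95
tcp_pos: [0.4113, -0.12, 0.1459]
eef_rot: [-180.0, -0.0, -177.2]
contact_force: [0.0, 0.2, -1.1]
gripper_width: 0.0156
gripper_force: 45.0
```

```bash
python3 lk2.py | grep -v 0
```

```text
now g 281 -63.1
```

```bash
python3 lk2.py | egrep "^(now|orange |green |1)"
```

```text
orange [[438.0, -163.0, 90.0], [388.0, -180.0, 90.0], [386.0, -158.0, 90.0]]
green [[430.0, -86.0, 90.0], [408.0, -98.0, 90.0], [385.0, -87.0, 90.0], [407.0, -75.0, 90.0]]
now o 20 -142.9
now g 284 -63.1
15.05 [ 0.41146077 -0.12002844  0.14617184] [-1.79998141e+02  8.42049295e-03 -1.77201614e+02] [-0.13041794 -0.17637513 -0.93339823]
```

Call:
carry_out --deltas '[[0.0, [0, 0, 2], [0, 0, 0]], [0.0, [0, 0, 4], [0, 0, 0]], [0.0, [0, 0, 6], [0, 0, 0]], [0.0, [0, 0, 7.5], [0, 0, 0]], [0.0, [0, 0, 9], [0, 0, 0]], [0.0, [0, 0, 10.5], [0, 0, 0]], [0.0, [0, 0, 12], [0, 0, 0]], [0.0, [0, 0, 13.5], [0, 0, 0]], [0.0, [0, 0, 15], [0, 0, 0]], [0.0, [0, 0, 16.5], [0, 0, 0]], [0.0, [0, 0, 18], [0, 0, 0]]]'

```text
time_s: 16.15
tcp_pos: [0.4114, -0.12, 0.1279]
eef_rot: [180.0, -0.0, -177.2]
contact_force: [1.3, -2.8, 3.5]
gripper_width: 0.0154
gripper_force: 45.0
```

```bash
python3 lk2.py | egrep "^(now|orange |green |1)"
```

```text
orange [[436.0, -165.0, 90.0], [389.0, -180.0, 90.0], [387.0, -158.0, 90.0]]
green [[430.0, -89.0, 90.0], [407.0, -78.0, 90.0], [384.0, -80.0, 90.0], [430.0, -66.0, 90.0]]
now o 29 -141.9
now g 289 -55.2
16.2 [ 0.41124141 -0.11998417  0.12768671] [ 1.79993029e+02 -1.60560679e-02 -1.77213401e+02] [ 0.33090179 -1.81867449  1.427347  ]
```

Call:
carry_out --deltas '[[0.0, [0, 0, 1.5], [0, 0, 0]], [0.0, [0, 0, 3], [0, 0, 0]], [0.0, [0, 0, 4.5], [0, 0, 0]], [0.0, [0, 0, 6], [0, 0, 0]], [0.0, [0, 0, 7.5], [0, 0, 0]], [0.0, [0, 0, 9], [0, 0, 0]], [0.0, [0, 0, 10.5], [0, 0, 0]], [0.0, [0, 0, 12], [0, 0, 0]], [0.0, [0, 0, 13.5], [0, 0, 0]], [0.0, [0, 0, 14.5], [0, 0, 0]], [0.0, [0, 0, 15.5], [0, 0, 0]]]'

```text
time_s: 17.3
tcp_pos: [0.4112, -0.1199, 0.1123]
eef_rot: [180.0, -0.0, -177.2]
contact_force: [-0.4, 0.2, -0.9]
gripper_width: 0.0158
gripper_force: 45.0
```

Call:
carry_out --deltas '[[0.0, [0, 0, 1], [0, 0, 0]], [0.0, [0, 0, 1], [0, 0, 0]]]'

```text
time_s: 17.5
tcp_pos: [0.4113, -0.1199, 0.1114]
eef_rot: [180.0, -0.0, -177.2]
contact_force: [-0.1, 0.1, -1.5]
gripper_width: 0.0156
gripper_force: 45.0
```

Call:
carry_out --deltas '[[0.0, [0, 0, 1], [0, 0, 0]], [0.0, [0, 0, 1], [0, 0, 0]]]'

```text
time_s: 17.7
tcp_pos: [0.4115, -0.12, 0.111]
eef_rot: [-180.0, 0.0, -177.2]
contact_force: [-1.7, 1.5, 3.9]
gripper_width: 0.0158
gripper_force: 45.0
```

Call:
carry_out --deltas '[[0.0, [0, 0, 0.8], [0, 0, 0]], [0.0, [0, 0, 0.8], [0, 0, 0]], [0.0, [0, 0, 0.8], [0, 0, 0]]]'

```text
time_s: 18.0
tcp_pos: [0.4118, -0.12, 0.1109]
eef_rot: [-180.0, 0.1, -177.2]
contact_force: [-5.5, 3.0, 13.6]
gripper_width: 0.0156
gripper_force: 45.0
```

Call:
carry_out --deltas '[[0.0, [0, 0, -1], [0, 0, 0]], [0.1, [0, 0, -1], [0, 0, 0]], [0.2, [0, 0, -1], [0, 0, 0]], [0.34, [0, 0, -1], [0, 0, 0]], [0.34, [0, 0, -1], [0, 0, 0]], [0.34, [0, 0, -1], [0, 0, 0]]]'

```text
time_s: 18.6
tcp_pos: [0.4113, -0.12, 0.1107]
eef_rot: [-180.0, -0.0, -177.2]
contact_force: [0.5, -0.0, -0.3]
gripper_width: 0.0293
gripper_force: 0.0
```

```bash
python3 look.py s8;  python3 lk2.py | egrep "^(now|orange |green |1)"
```

```text
side orange few 2
side green 4 [401.  -72.6  90. ] yaw 16.9
top orange few 0
top green few 0
18.95 [ 4.1136e+02 -1.2003e+02  1.1073e+02 -1.2000e+02 -0.0000e+00 -1.7721e+02
 -5.2000e-01  2.0000e-02 -2.8000e-01 -2.0000e-02  0.0000e+00 -0.0000e+00] 0.029345511399034466
orange [[413.0, -131.0, 93.0], [388.0, -178.0, 89.0]]
green [[430.0, -71.0, 90.0], [407.0, -72.0, 90.0], [384.0, -85.0, 90.0], [383.0, -62.0, 90.0]]
now o 37 -142.2
now g 293 -49.1
19.05 [ 0.41139618 -0.12003168  0.11078265] [-1.79999731e+02  2.79769723e-03 -1.77205082e+02] [ 0.72121238  1.42378793 -0.41139186]
```

View pics/s8.png

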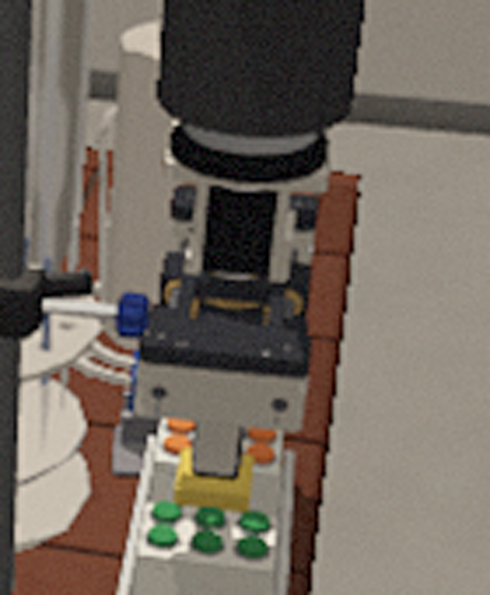

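Spacer stands between the racks, released (crop (213,478)), both cap rows level. Retract straight up and away.

Call:
carry_out --deltas '[[0.34, [0, 0, -10], [0, 0, 0]], [0.34, [0, 0, -30], [0, 0, 0]], [0.34, [0, 0, -65], [0, 0, 0]], [0.34, [0, 0, -110], [0, 0, 0]], [0.34, [0, 0, -150], [0, 0, 0]], [0.34, [0, -40, -190], [0, 0, 0]], [0.34, [0, -85, -200], [0, 0, 0]], [0.34, [20, -130, -200], [0, 0, 0]], [0.34, [40, -170, -200], [0, 0, 0]], [0.34, [60, -215, -200], [0, 0, 0]], [0.34, [70, -260, -200], [0, 0, 0]], [0.34, [70, -260, -200], [0, 0, 0]]]'

```text
time_s: 20.25
tcp_pos: [0.3523, -0.3871, 0.3108]
eef_rot: [-180.0, -0.1, -177.5]
contact_force: [0.1, 0.4, -0.9]
gripper_width: 0.0298
gripper_force: 0.0
```

```bash
python3 - <<'E'
from fit import *
a=np.radians(2.8)
def ty(p): return (np.asarray(p)[...,:2]@[-np.sin(a),np.cos(a)])
for n in("top","side"):
    D=np.load(n+"0.npz")
    acc=[]
    for k in range(4):
        im,W=cap(n)
        for I,V,l in((D["im"],D["W"],"0"),(im,W,"now")):
            o=racks(n,I,V) if k==0 else None
    rect(W,(.085,.105),(.38,.45),(-.152,-.1),n+" spacer top")
    rect(W,(.13,.15),(.38,.45),(-.16,-.09),n+" grip top")
    for l,V in(("0",D["W"]),("now",W)):
      for lab,x0,x1 in(("o",-.24,-.14),("g",-.14,-.03)):
        pass
save("s9.png",cv2.resize(im[130:260,350:460],None,fx=4.5,fy=4.5,interpolation=cv2.INTER_CUBIC))
im,W=cap("top");save("t9.png",cv2.resize(im[220:290,280:440],None,fx=5,fy=5,interpolation=cv2.INTER_CUBIC))
i1=cv2.imread("pics/s9.png");i2=cv2.imread("pics/t9.png")
o=np.zeros((600,800,3),np.uint8);o[:240]=cv2.resize(i2,(548,240)).repeat(1,0)[:, :548].copy() if 0 else 0
o[:350]=i2;b=cv2.resize(i1,(210,248));o[352:]=b[:248,:].copy() if 0 else 0;o[352:600,:210]=b;cv2.imwrite("pics/f9.png",o)
s=r.get_state();print(s["time_s"],s["tcp_pos"])
E
```

```text
top orange 6 [ 414.2 -182.1   90.2] yaw 2.4
top green 6 [409.7 -88.3  90.7] yaw 2.8
top orange 7 [ 411.8 -161.7   91.1] yaw 2.6
top green 6 [408.8 -74.5  90.9] yaw 2.8
top spacer top 332 c [ 413.1 -126.3] wh [65.5 51.2] a 2.2 z 95.065994
top grip top 106 c [ 412.3 -120.5] wh [26.7 16.4] a 4.5 z 140.0889
side orange 4 [ 412.5 -182.4   89.6] yaw -20.4
side green 4 [401.8 -86.7  90. ] yaw 17.6
side orange few 2
side green 4 [406.8 -72.8  89.9] yaw 29.4
side spacer top 265 c [ 414.3 -125.8] wh [51.6 63.3] a -0.3 z 94.855774
side grip top 122 c [ 410.6 -118.5] wh [25.8 19.2] a 5.6 z 137.9031
20.7 [ 0.35461956 -0.38230731  0.31116033]
```

View pics/f9.png

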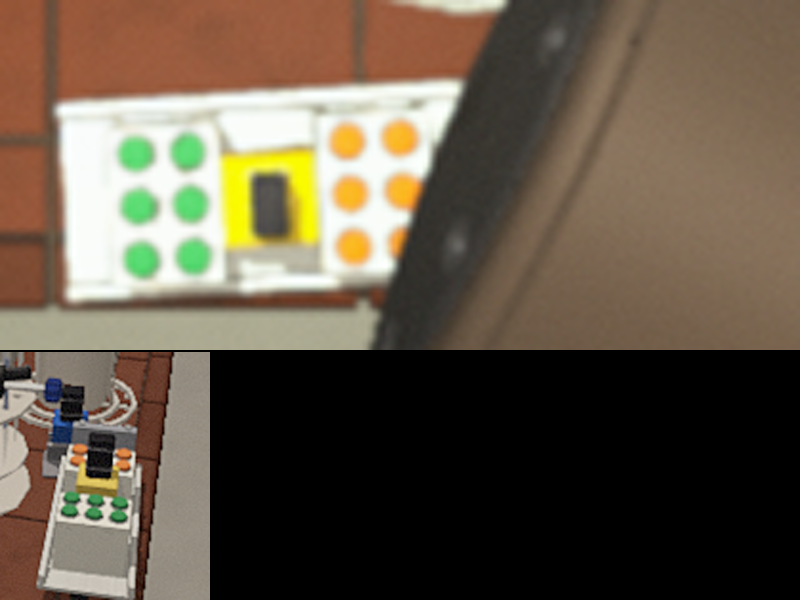

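The picture shows the yellow spacer square between the racks (crop (270,200)), orange and green racks flat, gaps as computed (about 42 to 43 mm). The arm is clear, so I'll hand in.

```bash
python3 -c "
from plant import r
print(r.close_job())"
```

```text
the job is handed in; nothing more can be done
None
```

Job handed in at about 21 s: the yellow spacer set the gap between stop and rack_1 (about 42 mm) and now stands released, fully down between the racks. The gap there measures about 43 mm, up to 1 mm over the spacer; rack_1 stayed in place and both racks sit flat.

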